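# Bolt the sprung lid of the medicine box

### The arm

A 7-joint arm with a two-finger parallel gripper is mounted at the origin on the work surface. World frame = base frame: x ahead of the robot, y to its left, z up, the work surface at z = 0. Lengths are in m, angles in rad, forces in N, time in s.
With the tool pointing down it reaches from about 0.4 to 0.9 m from the base axis. Payload 5.5 kg.
Tool frame: the origin (TCP) lies midway between the tips of the shut fingers; the grasp point (between the pads) lies 19 mm behind it (manip.grip_depth is the distance from the TCP to the grasp point, in m); z points along the fingers, x is the direction in which the jaws open and shut, and the axes are right-handed (so a half turn about z gives the same grasp; the last joint's range is limited). The gripper opens to 92 mm and grips with 3 to 60 N. Pads are 19 mm wide; open, the fingers measure 130 mm over their backs; the gripper's body (75 mm by 190 mm) begins 47 mm behind the grasp point.
Start: joints at [1.38, 0.501, -0.427, 1.55, 0.221, 1.138, -0.21], TCP at [0.285, -0.584, 0.227] pointing down, gripper open.
Joint ranges: [-2.88, 2.88], [-0.31, 2.03], [-1.54, 1.56], [0.2, 2.42], [-1.41, 4.55], [0.19, 2.02], [-2.57, 2.57]. Speed limits (rad/s): [2.57, 2.57, 3.14, 3.14, 3.14, 3.14, 3.14].

### API

Orientations are given as a unit quaternion [x, y, z, w].
In Python, from bench import manip, effector, viewer gives the robot as it stands. Calls block until the motion is done:
- manip.move_pose(position, orientation): joint-space move of the TCP to a pose.
- manip.servo_line(position, ori=None, vel=0.15): straight line of the TCP; ori=None keeps the orientation; vel is the mean speed in m/s.
- manip.movej(angles): joint-space move.
- effector.open_jaws() and effector.close(f_grip=None): open the fingers fully, or close them until they stop; f_grip is the grip in N (None keeps the last).
- manip.sleep(seconds).
- manip.solve_ik(position, orientation): joint angles nearest the present ones, or None.
- viewer.get_image(name): name is "scene" or "top" or "wrist"; returns the picture (480x640x3 uint8, red, green, blue); there is no depth.
- viewer.get_calibration(name): a dict with "vfov" (degrees; the focal length in pixels is half the picture's height over the tangent of half this angle, whatever the lens; pixels are square), "cx", "cy" (the principal point, pixels), "eye" and "attitude" of the camera in the world. Camera axes: x right, y down, z forward; pixel columns grow to the right and rows downward; lengths in m; the calibration is good to about 2 mm. A picture is of the moment at which its call begins: read the wrist's pose just before it. get_calibration takes no time and is no camera call; for the wrist camera it gives the pose at the moment of the call.
A pose or a line that the arm cannot do raises manip.PlanningError and nothing moves.
- manip.hand_in(): hands the job in, once; it reports no verdict.
Readings, each from a call of its own:
- manip.current_clock(): time.
- manip.current_q(): joint angles.
- manip.current_joint_velocities(): joint speeds.
- manip.current_tau(): joint torques, N m.
- manip.current_tool_pos(): TCP position.
- manip.current_tcp_rot(): TCP orientation.
- manip.current_force(): force on the tool from outside, world axes, zero at the start.
- manip.current_wrist_torque(): the same for the moment, N m.
- manip.current_finger_gap(): finger opening in m.
Only numpy, scipy, OpenCV 4.12 (cv2) and the standard library are available. Lean on these libraries where they do the work, as an engineer would, in place of code of your own. Each camera call takes 0.05 s, during which the arm holds its last target.

### The job

Press the springy lid of the white medicine box down and, keeping it down, slide its bolt across by the red tab until the tip is fully home in the steel keeper: feel it come up firmly against the rubber buffer hidden inside, press it there for a moment, but do not force it. Then let go; the lid must stay bolted, and the things on the box and on the shelf are to be left alone.

Things in the scene. Friction and masses are not known exactly. Their poses are not given: they have to be found in the camera images.
- medbox: white plastic medicine box fixed on the shelf, 240 (x) x 360 (y) x 110 mm high; origin at the centre of its underside, z up, -x is its front. The part at its +y side is covered by the lid, the part at its -y side (135 mm wide) by a fixed deck whose top is 110 mm above the origin
- lid (a joint): pale blue lid plate, 236 x 218 x 10 mm, hinged along the box's back edge (hinge axis along the box's y at x = +118, z = +100 mm from the box origin); value in rad, 0 = shut flat (hard stop), grows as its front edge rises. Springs lift it: it stands ajar at about 0.11 to 0.19 rad, and at the tab, 203 mm from the hinge, takes some 4 to 7 N downward to reach 0; let go unbolted, it rises again
- tab (a point): centre of the red plastic tab by which the bolt is moved: 12 mm thick along the slide (y), 24 mm along x, 40 mm tall; 51 mm above the top of the lid. The staples (their tops 22 mm above the lid) lie 88 mm from the tab towards the keeper and 57 mm behind it at bolt joint 0. Tilts with the lid
- bolt (a joint): slide of the bolt in m: 0 = fully drawn back, grows as it moves along the box's -y towards the keeper; starts at 0 to 0.012; travel 0.080. The tip reaches the keeper's mouth at 0.025. Sliding friction about 2.5 N; it stays where it is left
- bolt_tip (a point): tip of the steel bolt carried by the lid near its front edge: a round rod of 12 mm diameter with a round end, 150 mm long, running along the box's y in two steel staples, its axis 11 mm above the lid's top. This point is the rod's end on its axis, 80 mm from the tab towards the keeper
- keeper: steel keeper fixed on the deck, 40 (x) x 85 (y) x 25.5 mm, origin at the centre of its underside, axes as the box's. Inside, out of sight and not measured, a springy rubber buffer (6 N per mm) meets the tip 14 to 40 mm behind the mouth (bolt joint 0.039 to 0.065, new each time): there the bolt is home. Pressed there with 4 to 11 N it is well seated; over 15 N is forcing it
- mouth (a point): centre of the keeper's mouth, on the line of the rod when the lid is shut; the mouth, 24 mm wide and 19.5 mm high, is in the face towards the lid (+y). The rod has 2.5 mm above it when the lid is shut; with the lid raised more than a few mm there, the bolt jams on the face or passes over the roof
- tin: bystander: round steel tin with a screw-top lid, 66 mm diameter, 56 mm high, standing on the deck; origin under its centre
- pill_jar: bystander: amber jar, 44 mm diameter, 60 mm high, standing on the deck; origin under its centre
- thermometer_holder: bystander: clear plastic thermometer holder with a steel spring clip, 150 x 40 x 25 mm, on the shelf; origin under its centre
- mirror: bystander: white plastic hand mirror lying face up, disc 120 mm, 245 mm long, 10 mm thick; origin between disc and handle, underneath
- cup: bystander: red ceramic cup with handle, 80 mm diameter, 85 mm high; origin under its centre
- tray: bystander: grey plastic tray, 140 x 200 x 25 mm; origin under its centre
- nail_brush: bystander: nail brush, 45 x 90 x 30 mm, lying in the tray; origin under its centre

How it is judged:
By the outcome, as a careful person would: the job done as asked, in the order asked, and still so for the second after the job is handed in, with the robot touching nothing.
It also fails if it takes over 48 s, if anything falls off the work surface, if the arm or the gripper's body presses on something with over 40 N, if the wrist force passes 120 N, or if a joint passes its speed limit or range.

## Working session

There is one attempt and no reset: what is moved stays moved. The work goes in short steps, each a Python script; the robot and the scene stay as the last script left them, time stands still between calls to the robot, and variables do not carry over. Pictures are saved under pics/ and viewed, and the job is handed in when it is done.

```bash
ls; mkdir -p pics
python3 - <<'E'
from bench import manip, effector, viewer
import cv2
for n in ["scene","top","wrist"]:
    print(n,viewer.get_calibration(n))
    cv2.imwrite(f"pics/{n}0.png",viewer.get_image(n)[:,:,::-1])
print(manip.current_clock(),manip.current_tool_pos(),manip.current_tcp_rot(),manip.current_force(),manip.grip_depth)
E
```

```text
pics
scene {'vfov': 50.642558041732656, 'cx': 319.77797951383286, 'cy': 236.00158270057733, 'eye': array([ 1.24299027, -0.14288027,  0.94753106]), 'attitude': array([ 0.71968501,  0.59570151, -0.22814118, -0.27412553])}
top {'vfov': 53.1143747261779, 'cx': 316.1756742382991, 'cy': 241.47140240379167, 'eye': array([ 0.43226761, -0.03824614,  1.36493786]), 'attitude': array([ 0.71625239, -0.69648036,  0.02707042, -0.03412931])}
wrist {'vfov': 62.942439057817104, 'cx': 320.0532186327074, 'cy': 241.84588066314728, 'eye': array([ 0.35968934, -0.54797774,  0.383892  ]), 'attitude': array([ 0.83821039, -0.52372977, -0.08132764,  0.12843787])}
0.15 [ 0.28472066 -0.58374226  0.22590401] [ 8.48065897e-01 -5.29890268e-01 -5.99930869e-04 -4.22533798e-04] [0.3616887  0.33637255 0.50670072] 0.0188
```

View pics/scene0.png

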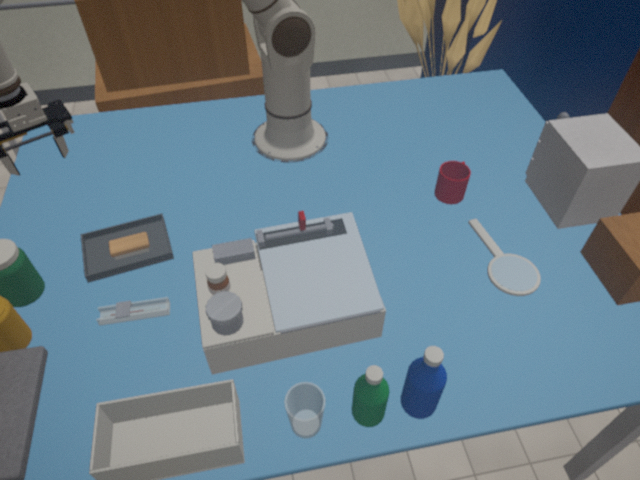

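View pics/top0.png

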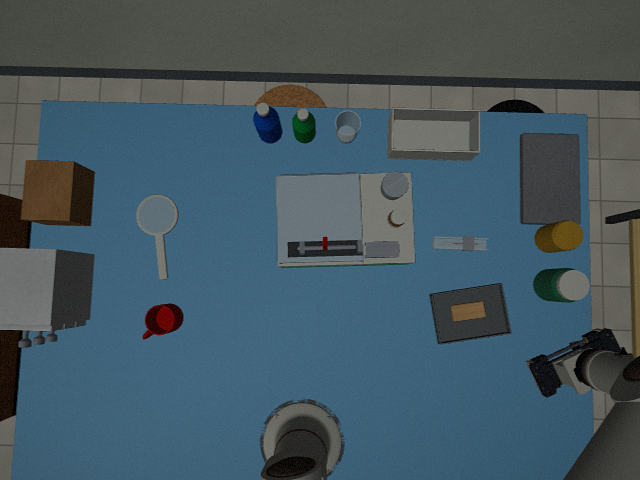

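View pics/wrist0.png

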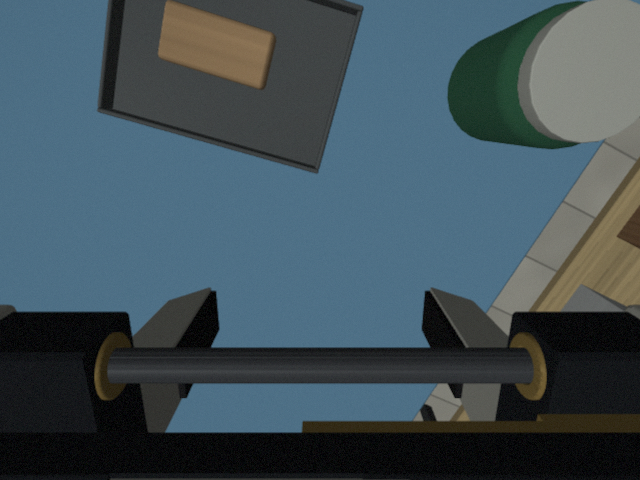

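```bash
cat > h.py <<'E'
import numpy as np, cv2
from scipy.spatial.transform import Rotation as R
def ray(c,u,v):
    f=240/np.tan(np.radians(c['vfov']/2))
    d=np.array([(u-c['cx'])/f,(v-c['cy'])/f,1.])
    d=R.from_quat(c['attitude']).as_matrix()@d
    return np.array(c['eye']),d/np.linalg.norm(d)
def onz(c,u,v,z):
    o,d=ray(c,u,v); return o+d*(z-o[2])/d[2]
def tri(rs):
    A=np.zeros((3,3));b=np.zeros(3)
    for o,d in rs:
        P=np.eye(3)-np.outer(d,d);A+=P;b+=P@o
    p=np.linalg.solve(A,b)
    return p,[float(np.linalg.norm((np.eye(3)-np.outer(d,d))@(p-o))*1000) for o,d in rs]
def proj(c,p):
    f=240/np.tan(np.radians(c['vfov']/2))
    q=R.from_quat(c['attitude']).as_matrix().T@(np.array(p)-c['eye'])
    return q[0]/q[2]*f+c['cx'],q[1]/q[2]*f+c['cy']
def red(img,box):
    x0,y0,x1,y1=box
    h=cv2.cvtColor(img,cv2.COLOR_RGB2HSV)
    m=(((h[...,0]<8)|(h[...,0]>172))&(h[...,1]>140)&(h[...,2]>60)).astype(np.uint8)
    k=np.zeros_like(m);k[y0:y1,x0:x1]=m[y0:y1,x0:x1]
    v,u=np.nonzero(k)
    return u.mean(),v.mean(),len(u),(u.min(),u.max(),v.min(),v.max())
E
python3 - <<'E'
from h import *
from bench import viewer
T=viewer.get_calibration('top');S=viewer.get_calibration('scene')
t=cv2.imread('pics/top0.png');s=cv2.imread('pics/scene0.png')
rt=red(t[:,:,::-1].copy(),(280,220,370,270));rs=red(s[:,:,::-1].copy(),(280,200,330,240))
print(rt,rs)
print(tri([ray(T,*rt[:2]),ray(S,*rs[:2])]))
cv2.imwrite('pics/tc.png',cv2.resize(t[160:280,260:430],None,fx=4.5,fy=4.5,interpolation=cv2.INTER_CUBIC))
cv2.imwrite('pics/sc.png',cv2.resize(s[200:370,180:390],None,fx=3.5,fy=3.5,interpolation=cv2.INTER_CUBIC))
E
```

```text
(np.float64(324.51785714285717), np.float64(242.73214285714286), 56, (np.int64(322), np.int64(327), np.int64(237), np.int64(249))) (np.float64(301.59090909090907), np.float64(215.4090909090909), 22, (np.int64(300), np.int64(303), np.int64(212), np.int64(219)))
(array([ 0.53005445, -0.04613297,  0.2065542 ]), [0.6206156058001954, 0.6206156058001666])
```

View pics/tc.png

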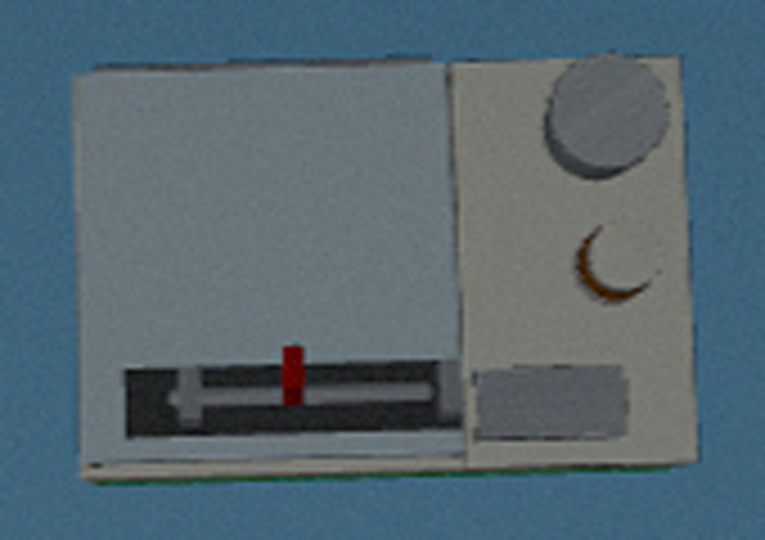

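View pics/sc.png

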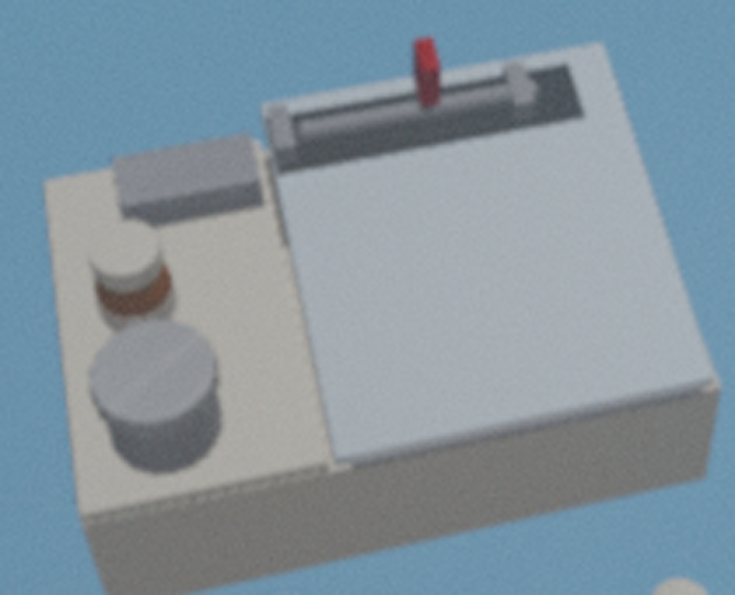

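Run:
```python
from h import *
from bench import viewer
T=viewer.get_calibration('top');S=viewer.get_calibration('scene')
t=lambda u,v: ray(T,260+(u+.5)/4.5-.5,160+(v+.5)/4.5-.5)
s=lambda u,v: ray(S,180+(u+.5)/3.5-.5,200+(v+.5)/3.5-.5)
for n,a,b in [('deck -x-y',(698,462),(45,183)),('deck +x-y',(681,57),(85,514)),
 ('kp -x-y',(630,434),(115,155)),('kp -x+y',(474,440),(250,137)),('kp +x+y',(473,372),(260,182)),('kp +x-y',(626,365),(122,207)),
 ('tabtop -x+y',(284,403),(415,42)),
 ('lid +x+y',(78,73),(718,383)),('tin top',(612,111),(154,365))]:
  print(n,*tri([t(*a),s(*b)]))
```

```text
deck -x-y [ 0.49402205 -0.28429208  0.10211307] [0.03231104686072094, 0.03231104686082892]
deck +x-y [ 0.73339317 -0.26959531  0.10448178] [1.5869633594345187, 1.586963359434459]
kp -x-y [ 0.5073869  -0.23803051  0.13382802] [1.2191977261438118, 1.2191977261437537]
kp -x+y [ 0.50173821 -0.15317737  0.12608354] [1.8784417057263485, 1.8784417057263036]
kp +x+y [ 0.54070992 -0.15120807  0.12801104] [1.4243436242584733, 1.4243436242584657]
kp +x-y [ 0.54700915 -0.2359255   0.13118809] [0.9460975955096702, 0.9460975955096618]
tabtop -x+y [ 0.51415309 -0.04641844  0.20197044] [4.842503118022764, 4.842503118022789]
lid +x+y [0.71500878 0.08621394 0.10197566] [0.42500525789424115, 0.4250052578942402]
tin top [ 0.68717676 -0.22086541  0.16446191] [0.8504712627302482, 0.8504712627302191]
```

```bash
cat >> h.py <<'E'
YAW=0.063
def tq(yaw,tilt=0,flip=False):
    # tool x along box -y (flip: +y), z down; tilt about box y (lid angle)
    c=np.array([[0,1,0],[-1,0,0],[0,0,1.]]).T # placeholder
    z=np.array([0,0,-1.]); x=np.array([0,-1.,0]) if not flip else np.array([0,1.,0])
    M=np.stack([x,np.cross(z,x),z],1)
    return (R.from_euler('z',yaw)*R.from_euler('y',tilt)*R.from_matrix(M)).as_quat()
E
python3 - <<'E'
from h import *
from bench import manip,viewer
Rt=R.from_quat(manip.current_tcp_rot()); c=viewer.get_calibration('wrist')
print('cam in tool',Rt.inv().apply(c['eye']-manip.current_tool_pos()),Rt.inv().apply(R.from_quat(c['attitude']).apply([0,0,1])))
for p in [(.52,-.046,.30),(.51,-.12,.19)]:
  for fl in (0,1):
    q=manip.solve_ik(np.array(p),tq(YAW,0,fl)); print(fl,None if q is None else np.round(q,2))
E
```

```text
cam in tool [ 0.00054875 -0.08308456 -0.15811509] [-1.66777446e-04  3.00578241e-01  9.53757146e-01]
0 [ 0.76  0.26 -0.85  1.77  0.21  1.2  -1.66]
1 [ 1.06  0.46 -1.32  1.76  0.46  1.29  1.26]
0 [ 0.73  0.36 -0.67  1.9   0.26  0.98 -1.56]
1 [ 1.04  0.51 -1.1   1.89  0.52  1.06  1.36]
```

Run:
```python
from h import *
from bench import manip,viewer,effector
import pickle
out=[]
for i,p in enumerate([(.50,-.075,.32),(.50,-.015,.32)]):
    (manip.move_pose if i==0 else manip.servo_line)(np.array(p),tq(YAW))
    c=viewer.get_calibration('wrist'); im=viewer.get_image('wrist')
    cv2.imwrite(f'pics/w{i+1}.png',im[:,:,::-1]); out.append(c)
    print(manip.current_clock(),manip.current_tool_pos(),manip.current_force())
pickle.dump(out,open('w.pkl','wb'))
```

```text
2.2167 [ 0.49994656 -0.07622297  0.31973827] [-0.94435381  0.06987257  0.62762284]
2.8167 [ 0.50003645 -0.0164789   0.31982507] [ 0.4656344   0.19733805 -0.58241715]
```

View pics/w1.png

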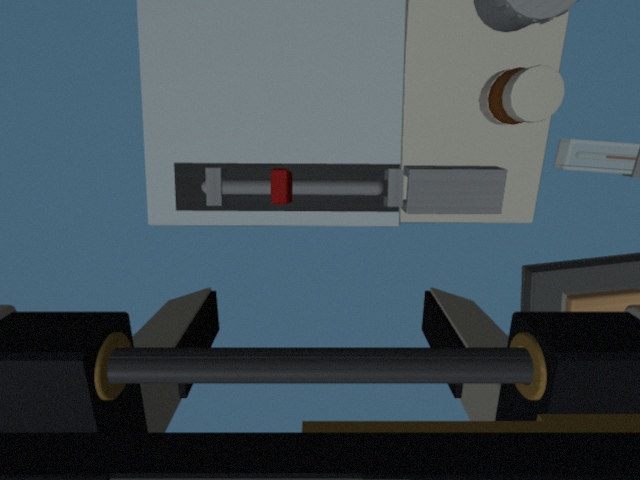

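View pics/w2.png

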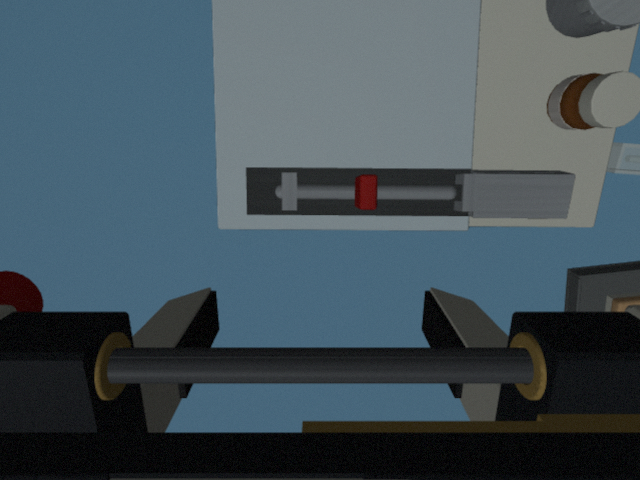

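Run:
```python
import cv2,numpy as np
a=cv2.imread('pics/w1.png')[150:240,180:420];b=cv2.imread('pics/w2.png')[150:240,260:500]
k=np.vstack([cv2.resize(i,None,fx=3.3,fy=3.3,interpolation=cv2.INTER_CUBIC) for i in(a,b)])
cv2.imwrite('pics/wc.png',cv2.convertScaleAbs(k,alpha=1.5,beta=10))
a=cv2.imread('pics/w1.png')[160:215,255:310];b=cv2.imread('pics/w2.png')[160:215,340:395]
k=np.hstack([cv2.resize(i,None,fx=7,fy=7,interpolation=cv2.INTER_CUBIC) for i in(a,b)])
cv2.imwrite('pics/wt.png',cv2.convertScaleAbs(k,alpha=1.5,beta=10))
```

```text
(no output)
```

View pics/wc.png

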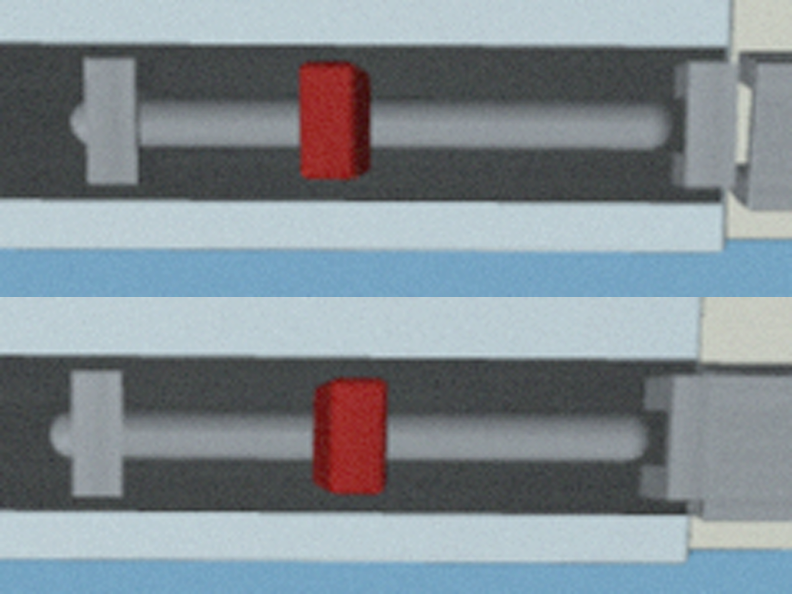

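View pics/wt.png

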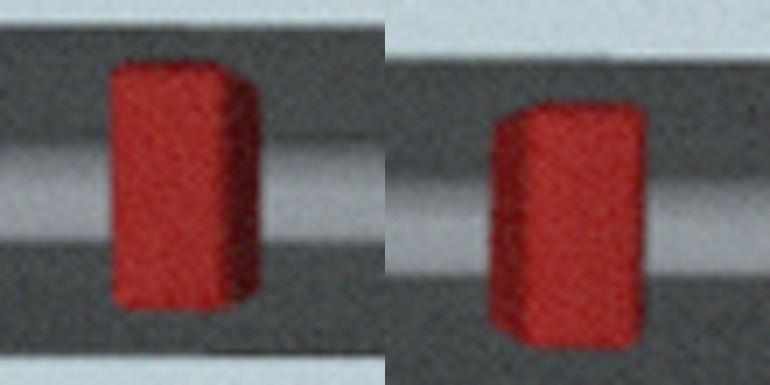

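```bash
python3 - <<'E'
from h import *
import pickle
from bench import viewer
a,b=pickle.load(open('w.pkl','rb'));T=viewer.get_calibration('top');S=viewer.get_calibration('scene')
f=lambda p,o,s:(o[0]+(p[0]+.5)/s-.5,o[1]+(p[1]+.5)/s-.5)
A=lambda p:ray(a,*f(p,(255,160),7)); B=lambda p:ray(b,*f((p[0]-385,p[1]),(340,160),7))
for pa,pb in [((168.5,186),(584,225)),((112,63),(523,103)),((225,63),(645,103)),((112,308),(523,347)),((225,308),(645,347))]:
  print(*tri([A(pa),B(pb)]))
A=lambda p:ray(a,*f(p,(180,150),3.3)); B=lambda p:ray(b,*f((p[0],p[1]-297),(260,150),3.3))
for n,pa,pb in [('rod tip',(670,125),(647,439)),('rod tail',(70,123),(50,437)),('lid corner',(723,250),(687,561)),('staple L c',(112,121),(98,433)),('box corner deck?',(728,238),(690,549))]:
  print(n,*tri([A(pa),B(pb)]))
# keeper top corners full-image
for n,pa,pb in [('k-x+y',(406,213),(471,217)),('k-x-y',(502,213.5),(566,218)),('k+x+y',(407,170),(476,172)),('k+x-y',(502,168),(571,172))]:
  print(n,*tri([ray(a,*pa),ray(b,*pb)]), onz(a,*pa,.1355),onz(b,*pb,.1355))
E
python3 - <<'E'
import cv2,numpy as np
a=cv2.imread('pics/w1.png')[150:240,380:520];b=cv2.imread('pics/w2.png')[150:240,450:590]
k=np.vstack([cv2.resize(i,None,fx=3.3*1.7,fy=3.3,interpolation=cv2.INTER_CUBIC) for i in(a,b)])
cv2.imwrite('pics/wk.png',cv2.convertScaleAbs(k,alpha=1.5,beta=10))
E
```

```text
[ 0.53787332 -0.04596021  0.21524   ] [0.01757646345941577, 0.017576463459754037]
[ 0.5484791  -0.03961108  0.20960077] [0.02120698432864131, 0.021206984328452055]
[ 0.54969362 -0.05083924  0.21363889] [0.015789930986500705, 0.01578993098671826]
[ 0.52592962 -0.04100648  0.21687744] [0.02798608521906646, 0.027986085219170866]
[ 0.52748275 -0.05220808  0.22080486] [0.008191744171193272, 0.008191744171116906]
rod tip [ 0.53206031 -0.12545499  0.15900296] [0.15530679037935324, 0.1553067903793403]
rod tail [0.523509   0.02266206 0.15960333] [0.2568636699672645, 0.2568636699672979]
lid corner [ 0.49916273 -0.14423151  0.15093646] [0.0671287292635142, 0.06712872926346194]
staple L c [0.52630664 0.01032393 0.16705381] [0.043663175782296774, 0.04366317578242154]
box corner deck? [ 0.50150985 -0.14600642  0.14711229] [0.058731167442671185, 0.05873116744263489]
k-x+y [ 0.50516172 -0.15479395  0.12701392] [0.09379291846124577, 0.09379291846112929] [ 0.50695245 -0.15277564  0.1355    ] [ 0.50714102 -0.15129861  0.1355    ]
k-x-y [ 0.50930404 -0.24410421  0.12427617] [0.09224807351789, 0.09224807351796133] [ 0.51173696 -0.23860559  0.1355    ] [ 0.5115559  -0.23670567  0.1355    ]
k+x+y [ 0.54594823 -0.14893827  0.13459756] [1.1184813393093342, 1.1184813393093458] [ 0.54492416 -0.14880399  0.1355    ] [ 0.54716682 -0.14848111  0.1355    ]
k+x-y [ 0.55210076 -0.22985942  0.13690193] [0.3382255147687103, 0.33822551476879836] [ 0.55163237 -0.23053068  0.1355    ] [ 0.55231412 -0.23073624  0.1355    ]
```

View pics/wk.png

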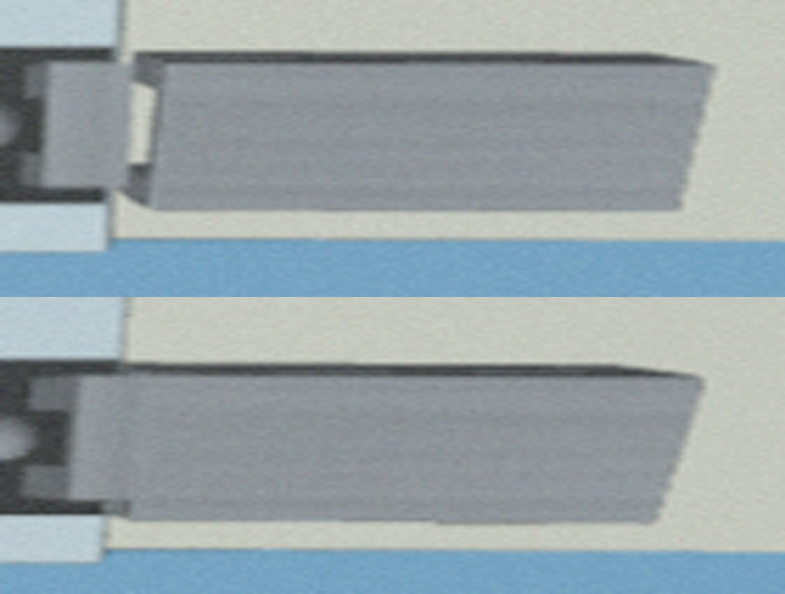

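```bash
cat >> h.py <<'E'
TH=0.172
bx=np.array([np.cos(YAW),np.sin(YAW),0]); by=np.array([-np.sin(YAW),np.cos(YAW),0]); bz=np.array([0,0,1.])
TABTOP=np.array([.538,-.046,.215])
up=np.sin(TH)*bx+np.cos(TH)*bz
C0=TABTOP-.020*up
# hinge point in the plane of the tab, from tab top: (-203,81) mm rotated
def tabpos(th,h=.061,hinge=None):
    return hinge+bx*(-.203*np.cos(th)+h*np.sin(th))+bz*(h*np.cos(th)+.203*np.sin(th))
HINGE=TABTOP-(bx*(-.203*np.cos(TH)+.081*np.sin(TH))+bz*(.081*np.cos(TH)+.203*np.sin(TH)))
GO=.0188
def tcp(th,dh=.003,slide=0,dz=0):
    u=np.sin(th)*bx+np.cos(th)*bz
    return tabpos(th,.061+dh,HINGE)-GO*u-by*slide+bz*dz
def F(manip,n=8):
    a=[]
    for _ in range(n):
        a.append(manip.current_force()); manip.sleep(.01)
    return np.mean(a,0),np.std(a,0)
E
python3 - <<'E'
from h import *
from bench import manip,viewer,effector
print('hinge',HINGE)
q=tq(YAW,TH); g=tcp(TH); print('tcp',g,'shut',tcp(0))
manip.servo_line(g+up*.055,q)
print(F(manip))
manip.servo_line(g,vel=.08)
print(manip.current_tool_pos(),F(manip),manip.current_clock())
cv2.imwrite('pics/w3.png',viewer.get_image('wrist')[:,:,::-1])
cv2.imwrite('pics/s3.png',cv2.resize(viewer.get_image('scene')[150:370,180:390,::-1],None,fx=2.7,fy=2.7))
E
```

```text
hinge [ 0.72377194 -0.03428086  0.10045111]
tcp [ 0.53188487 -0.04638576  0.17972825] shut [ 0.52117466 -0.0470614   0.14565111]
(array([0.06834776, 0.21261804, 0.60620637]), array([0.44042385, 0.25658091, 0.75808417]))
[ 0.53220739 -0.04619883  0.17989546] (array([0.02303308, 0.14341051, 0.11827596]), array([0.31657468, 0.39224561, 0.29897262])) 4.6
```

View pics/w3.png

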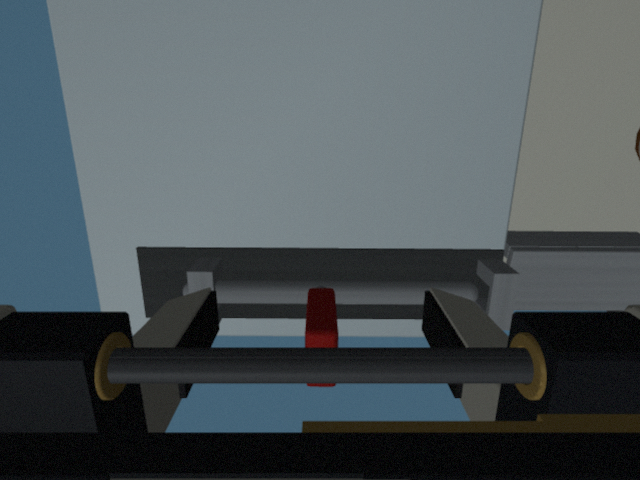

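View pics/s3.png

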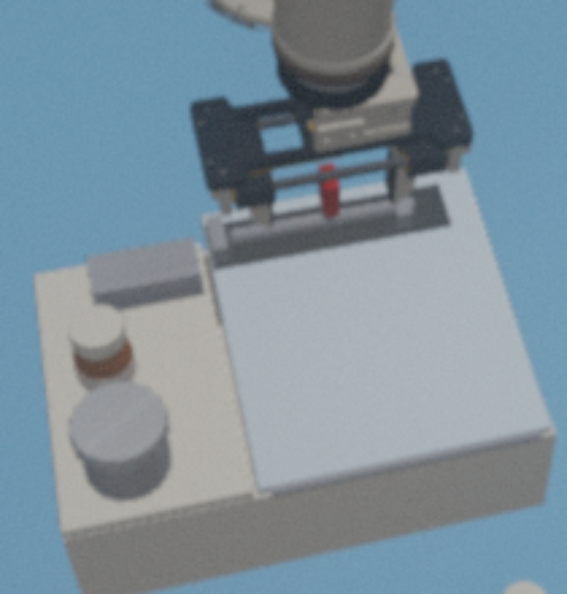

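Run:
```python
from h import *
from bench import manip,viewer,effector
effector.close(30)
print('gap',manip.current_finger_gap(),F(manip)[0],manip.current_tool_pos(),manip.current_clock())
for th in [.12,.06,.02,0.0]:
    manip.servo_line(tcp(th),tq(YAW,th),vel=.05)
    print(th,F(manip)[0].round(2),manip.current_tool_pos().round(4),(manip.current_tool_pos()-tcp(th)).round(4),manip.current_finger_gap(),manip.current_clock())
```

```text
gap 0.012010081579143279 [-0.07301621 -0.51286698  0.06412249] [ 0.53189398 -0.04645957  0.17970905] 5.975
0.12 [ 0.38 -0.09 -0.9 ] [ 0.5281 -0.0467  0.1699] [ 0.0001 -0.      0.0003] 0.011515729657813296 6.4083
0.06 [-0.93  0.    1.97] [ 0.5243 -0.0469  0.1581] [ 0.0001 -0.      0.0004] 0.01170009828966907 6.875
0.02 [-1.97 -0.28  3.01] [ 0.5221 -0.047   0.15  ] [-0.      0.      0.0003] 0.011890091815984178 7.2583
0.0 [-2.62 -0.16  3.56] [ 0.5211 -0.047   0.1459] [-0.      0.      0.0002] 0.011586400732531555 7.575
```

Run:
```python
from h import *
from bench import manip,viewer,effector
for i in range(8):
    dz=-.0007*(i+1)
    manip.servo_line(tcp(0,dz=dz),tq(YAW,0),vel=.02)
    f=F(manip)[0]
    print(round(dz,4),f.round(2),manip.current_tool_pos().round(4),manip.current_clock())
    if f[2]>8: break
cv2.imwrite('pics/w4.png',viewer.get_image('wrist')[:,:,::-1])
cv2.imwrite('pics/s4.png',cv2.resize(viewer.get_image('scene')[150:370,180:390,::-1],None,fx=2.7,fy=2.7))
```

```text
-0.0007 [-4.5  -0.56  5.82] [ 0.521  -0.0471  0.1452] 7.8917
-0.0014 [-5.81 -0.56 10.42] [ 0.521  -0.0471  0.145 ] 8.2083
```

View pics/w4.png

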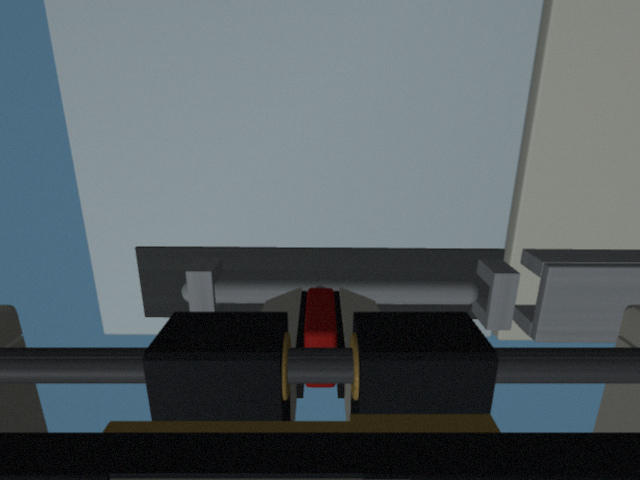

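View pics/s4.png

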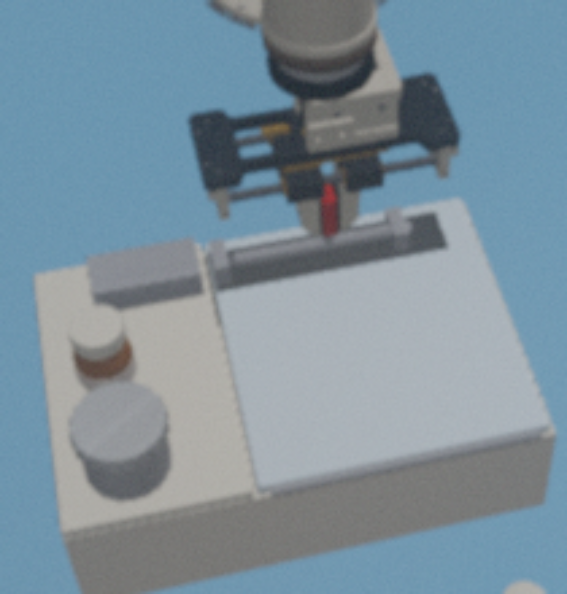

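Run:
```python
from h import *
from bench import manip,viewer,effector
q=tq(YAW,0)
P=lambda s,dx: tcp(0,slide=s,dz=-.0014)+bx*dx
manip.servo_line(P(0,-.0005),q,vel=.02); print(F(manip)[0].round(2))
for s in [.004,.010,.016,.021,.024,.027,.030,.033]:
    manip.servo_line(P(s,-.0005),q,vel=.03)
    f=F(manip)[0]
    print(s,f.round(2),(f@by).round(2),manip.current_tool_pos().round(4),manip.current_clock())
    if abs(f@by)>7 or abs(f[0])>12 or f[2]>18 or f[2]<5: print('stop');break
```

```text
[-4.38 -0.35  8.69]
0.004 [-4.34  0.72  9.03] 0.99 [ 0.5211 -0.0506  0.145 ] 8.975
0.01 [-4.8   0.69  9.16] 0.99 [ 0.5215 -0.0566  0.145 ] 9.3917
0.016 [-4.71  0.57  9.13] 0.86 [ 0.5218 -0.0626  0.145 ] 9.8083
0.021 [-4.95  0.74  9.38] 1.05 [ 0.5221 -0.0675  0.145 ] 10.1917
0.024 [-4.95  1.16  9.76] 1.47 [ 0.5223 -0.0704  0.145 ] 10.5083
0.027 [-5.52  1.25  9.69] 1.59 [ 0.5224 -0.0734  0.145 ] 10.825
0.03 [-5.38  1.3   9.6 ] 1.64 [ 0.5226 -0.0764  0.145 ] 11.1417
0.033 [-5.45  1.33  9.51] 1.67 [ 0.5228 -0.0794  0.145 ] 11.4583
```

Run:
```python
from h import *
from bench import manip,viewer,effector
q=tq(YAW,0)
P=lambda s,dx: tcp(0,slide=s,dz=-.0014)+bx*dx
s=.033; last=1.67; con=False
while s<.078:
    s+=.0003 if con else .0007
    manip.servo_line(P(s,-.0005),q,vel=.012)
    f=F(manip,6)[0]; y=f@by
    if y>3.3 and not con: con=True; print('contact?')
    if con or round(s*1e4)%28==0: print(round(s,4),f.round(2),round(y,2),manip.current_tool_pos().round(4),manip.current_clock())
    if y>8.2 or abs(f[0])>14 or f[2]>20 or f[2]<5: print('stop',s,f);break
    if manip.current_clock()>36: print('time');break
open('s.txt','w').write(str(s))
```

```text
contact?
0.0561 [-6.06  3.1  10.36] 3.47 [ 0.524  -0.1017  0.145 ] 21.3583
0.0564 [-6.21  3.52 10.66] 3.91 [ 0.524  -0.1017  0.1449] 21.6583
0.0567 [-5.96  4.26 10.2 ] 4.63 [ 0.524  -0.1017  0.145 ] 21.9583
0.057 [-6.3   4.7  10.23] 5.08 [ 0.5241 -0.1019  0.145 ] 22.2583
0.0573 [-6.35  5.07 10.91] 5.46 [ 0.5241 -0.1019  0.145 ] 22.5583
0.0576 [-6.45  5.61 10.94] 6.0 [ 0.524  -0.1021  0.145 ] 22.8583
0.0579 [-6.4   5.76 10.84] 6.15 [ 0.5241 -0.1022  0.145 ] 23.1583
0.0582 [-6.49  5.98 11.26] 6.38 [ 0.5241 -0.1023  0.145 ] 23.4583
0.0585 [-6.77  6.61 11.36] 7.03 [ 0.5241 -0.1023  0.145 ] 23.7583
0.0588 [-6.36  7.   10.76] 7.38 [ 0.5241 -0.1024  0.145 ] 24.0583
0.0591 [-6.9   7.2  11.18] 7.62 [ 0.5241 -0.1025  0.145 ] 24.3583
0.0594 [-7.16  7.77 11.18] 8.21 [ 0.5241 -0.1026  0.145 ] 24.6583
stop 0.059399999999999994 [-7.15655014  7.77401208 11.17620614]
```

Run:
```python
from h import *
from bench import manip,viewer,effector
q=tq(YAW,0)
P=lambda s,dx: tcp(0,slide=s,dz=-.0014)+bx*dx
manip.servo_line(P(.0600,-.0005),q,vel=.012)
manip.sleep(.8)
f=F(manip)[0];print('hold',f,f@by,manip.current_tool_pos())
effector.open_jaws()
print('open',F(manip)[0],manip.current_tool_pos(),manip.current_finger_gap(),manip.current_clock())
p=manip.current_tool_pos()
manip.servo_line(p+[0,0,.08],q,vel=.1)
manip.servo_line(np.array([.49,-.075,.32]),q,vel=.2)
manip.sleep(.2)
import pickle
pickle.dump(viewer.get_calibration('wrist'),open('w5.pkl','wb'))
cv2.imwrite('pics/w5.png',viewer.get_image('wrist')[:,:,::-1])
cv2.imwrite('pics/s5.png',cv2.resize(viewer.get_image('scene')[200:370,180:390,::-1],None,fx=3,fy=3))
print(F(manip)[0],manip.current_clock())
```

```text
hold [-6.74382059  8.73350941 11.32477034] 9.14076320161878 [ 0.5241162  -0.10288306  0.14497877]
open [ 0.11391598  0.10388336 -0.00342022] [ 0.5244545  -0.10698954  0.144255  ] 0.09166078200927195 27.1583
[-0.02404619 -0.18919977  0.13219259] 29.1583
```

View pics/w5.png

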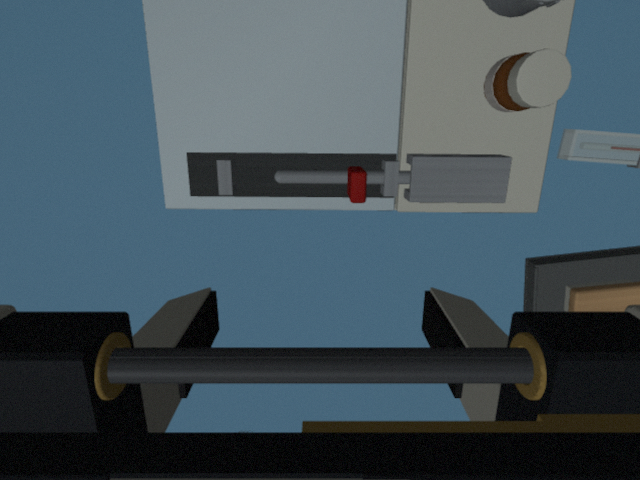

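View pics/s5.png

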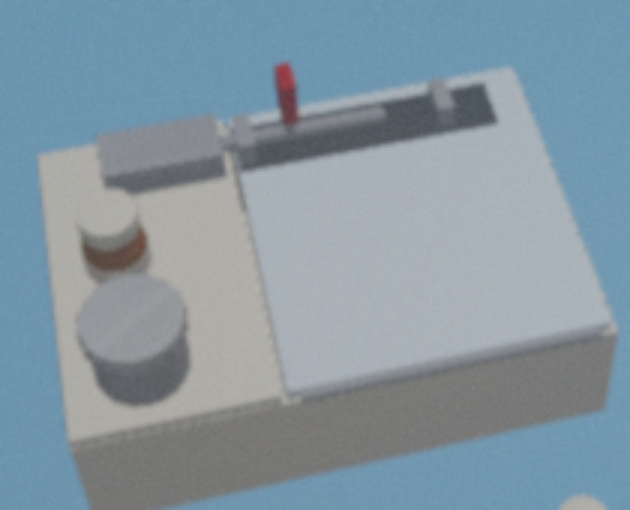

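Run:
```python
from h import *
import pickle
from bench import manip,viewer
c=pickle.load(open('w5.pkl','rb'))
r=red(cv2.imread('pics/w5.png')[:,:,::-1].copy(),(330,150,390,220));print(r,onz(c,r[0],r[1],.18))
print(((onz(c,r[0],r[1],.18)-C0)@-by))
manip.hand_in();print(manip.current_clock())
```

```text
(np.float64(356.6326923076923), np.float64(186.23846153846154), 520, (np.int64(348), np.int64(365), np.int64(171), np.int64(202))) [ 0.52481775 -0.10074092  0.18      ]
0.053802388455416496
the job is handed in; nothing more can be done
the job is handed in; nothing more can be done
```

The lid is bolted and the job is handed in. The robot's last clock reading was 29.2 s, against the 48 s limit.

- **Pressing the lid:** I gripped the red tab, matching its tilt, and pressed the lid onto its hard stop. The downward force rose from about 3.6 to 10 N over the last 1.4 mm.
- **Sliding the bolt:** I kept the lid down and slid the bolt along the box's -y. Drag was about 1–1.7 N, with no jam at the mouth.
- **Seating it:** I met the buffer at about 55 mm of travel, inside the 39–65 mm range. From there the force rose about 5 N per mm of tool travel. I pressed to 9.1 N in total, so about 7 N on the buffer once drag is taken off, and held it about 0.8 s.
- **Letting go:** I opened the jaws, lifted straight up and moved clear.

**Last checks:** The final pictures show the rod inside the keeper and the lid lying shut. The jar, tin and the other things in view show no sign of having moved. The tab measured 54 mm from its start, about 1–2 mm short of the contact point. That is within the roughly 2 mm camera accuracy plus the buffer's small push-back. The tool force read about zero after release.

**One oddity:** The arm sprang about 4 mm along the slide when the jaws opened, because it is compliant. It met no force.

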